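Scrub out the tilted tasting crock

ROBOT

A 6-joint arm with a two-finger parallel gripper is mounted at the origin on the work surface. World frame = base frame: x ahead of the robot, y to its left, z up, the work surface at z = 0. Lengths are in mm, angles in rad, forces in N, time in s.
With the tool pointing down it reaches from about 325 to 775 mm from the base axis. Payload 9.3 kg.
Tool frame: the origin (TCP) lies on the centre line of the jaws, within the pads' length; the fingertips stand 14 mm ahead of it and the grasp point (between the pads) lies 5 mm behind it; z points along the fingers, y is the line along which they close (so a half turn about z gives the same grasp; the last joint's range is limited). The gripper opens to 85 mm and grips with 20 to 120 N. Pads are 22 mm wide; open, the fingers measure 114 mm over their backs; the gripper's body (76 mm by 85 mm) begins 54 mm behind the grasp point. The pads swing forward as they close: fully open they stand 13 mm farther back than shut.
Start: joints at [1.095, 0.259, 0.021, 1.334, 0, 1.418], TCP at [174.474, 521.589, 219.779] pointing down, gripper open.
Joint ranges: [-3.04, 3.04], [-0.91, 1.82], [-1.04, 1.36], [-1.92, 1.95], [-1.52, 1.45], [-3.14, 3.14]. Speed limits (rad/s): [2.22, 2.22, 2.79, 3.14, 3.14, 3.14].

INTERFACE

Orientations are given as a rotation vector (axis times angle).
In Python, from rig import robot gives the robot as it stands. The module is installed in compiled form; this text tells all that it offers.
- The arm moves only by the shell command python3 -m crank 'ROWS'. ROWS is JSON, a list of rows, each a list of 3 entries, a list of its own where there are three numbers: the shift along the tool's x, y, z in mm, then the turn, a rotation vector about the tool's x, y, z in degrees, then the closure, from -1 (fully open) to 1 (shut), so that 0 is half open. A call has 1 to 20 rows; each row is the pose to reach, as a shift and turn from the pose commanded when the call began, along the tool's axes at that moment; what a row does not reach only later rows make up. A row lasts 1/8 s, in which the tool goes at most 62.5 mm and 10.7 degrees, less where a joint would pass 70% of its speed; a pose out of reach is approached as far as the arm can. A call with a gripper value outside its range is refused whole. The fingers move at their own pace and stop on an object; the grip force is fixed at half the most. Time passes only in rows, so rows that repeat a pose let the fingers close. It gives the time, the measured TCP pose, the force, the opening and the grip force at its end, in the units of the state.
- robot.state(): the state, without advancing time (a new reading comes with each control period).
- robot.capture(name): name is "scene" or "top" or "wrist"; returns a dict with "pixels" (384x512x3 uint8, red, green, blue), "fx", "fy", "cx", "cy" (pixels), "extrinsics" (4x4, takes a point from world to camera coordinates). Camera axes: x right, y up, looking along -z (the intrinsics and any distortion apply to the point x, -y, -z); pixel columns grow to the right and rows downward; lengths in mm; the calibration is good to about 2 mm. A picture is of the moment at which its call begins. There is no depth.
- robot.close_job(): hands the job in; it is judged then, once.
The state is a dict: "clock": time; "joint_positions": joint angles; "joint_velocities": joint speeds; "effort": joint torques, N m; "tcp_pos": TCP position; "orientation": TCP orientation; "wrist_force": force on the tool from outside, world axes, zero at the start; "ft_torque": the same for the moment, N m; "opening": opening from 0.0 (shut) to 1.0 (fully open); "grip_force": force on a finger pad.
Only numpy, scipy, OpenCV 4.12 (cv2) and the standard library are available. Lean on these libraries where they do the work, as an engineer would, in place of code of your own. Each camera call takes 0.05 s, during which the arm holds its last target. There are 200 camera calls.

TASK

Take the long brush from its holder and scrub the inside of the crock in the draining stand with two full strokes: each time push the brush down until its sprung end tuft is gently but clearly pressed in on the strainer at the bottom, then draw it up with the bristles pressed sideways against the inner wall all the way until the upper half of the bristles stands clear of the rim. The strainer's depth is not known and must be felt; never ram the brush against the crock. Then stand the brush upright in its holder, let go of it, and leave the bowl, the paper cup and the bottle where they are.

Things in the scene. Friction and masses are not known exactly. Their poses are not given: they have to be found in the camera images.
- brush: loose long brush, 215 mm, 0.11 kg, standing bristles down. Origin: axis, free end of the unpressed end tuft; z up to the handle. Along z, mm: tuft 0-12, bristle head 12-57 (36 diameter), 8 mm steel stem to 121, collar to 130, square wooden handle 18 x 18 (faces across x, y) to 215. Flexible neck at 118 mm: 2 N m/rad any way, about 0.3 N per mm sideways at mid bristles; all above it is rigid
- tuft: the sprung end tuft at the end of the brush, 22 mm diameter. Origin: at the centre of its free end. It pushes straight into the bristle head by up to 12 mm against a spring of 0.5 N per mm (6 N at the end of travel, after which the brush end is hard)
- crock: white cylinder crock, 150 mm tall, 106 mm outer, 93 mm inner diameter, fixed in a draining stand, tilted 0.4 rad. Origin: centre of its outer bottom; z along its axis out of the mouth, which leans towards its own -x. Inside, a flat perforated steel strainer spans the bore, held firmly; its top is 18 to 48 mm along z from the origin, different each time, not measured
- crock_mouth (a point): centre of the crock's mouth, in the plane of the rim, 150 mm from the crock's origin along its axis; same axes as the crock
- stand: steel draining stand fixed on the table: base plate 170 x 150 x 12 mm, upright cheeks 110 mm high at each side of the crock. Origin: on the table under the plate; the crock's mouth leans to its -x
- holder: white ceramic brush holder fixed on the table: upright open tube with a round 90 mm foot, 92 mm tall, bore 46 mm, flaring over the top 22 mm to a 64 mm mouth. Origin: on its axis at the table
- holder_floor (a point): centre of the holder's inner floor, 6 mm above the table, where the brush stands
- bowl_a: bystander: white tasting bowl, 86 mm across, 58 mm tall, origin centre of underside
- paper_cup: bystander: brown paper cup, 80 mm across, 95 mm tall, origin centre of underside
- water_bottle: bystander: clear water bottle, 62 mm across, 200 mm tall, origin centre of underside
Things that resemble listed ones, but are neither listed nor needed, are in the scene too. There is more than one size of the brush; the one meant has the size given above.

How it is judged:
By the outcome, as a careful person would: the job done as asked, in the order asked, and still so for the second after the job is handed in, with the robot touching nothing.
It also fails if it takes over 72 s, if anything falls off the work surface, if the arm or the gripper's body presses on something with over 40 N, if the wrist force passes 120 N, or if a joint passes its speed limit or range.

## Working session

There is one attempt and no reset: what is moved stays moved. The work goes in short steps, Python scripts to look and compute and a shell command to move; the robot and the scene stay as the last step left them, time stands still between calls to the robot, and variables do not carry over. Pictures are saved under pics/ and viewed, at most 10 in all, crops included, and the job is handed in when it is done.

```bash
mkdir -p pics; cat > h.py <<'E'
import numpy as np, cv2
from scipy.spatial.transform import Rotation as R
from rig import robot
def snap(n,f):
    c=robot.capture(n); cv2.imwrite('pics/'+f+'.png',c['pixels'][:,:,::-1].copy()); np.savez('pics/'+f+'.npz',**{k:v for k,v in c.items()}); return c
def proj(c,p):
    E=np.array(c['extrinsics']); q=E[:3,:3]@np.array(p,float)+E[:3,3]
    return np.array([c['cx']+c['fx']*q[0]/-q[2], c['cy']-c['fy']*q[1]/-q[2]])
def ray(c,u,v):
    E=np.array(c['extrinsics']); d=np.array([(u-c['cx'])/c['fx'],-(v-c['cy'])/c['fy'],-1.])
    return -E[:3,:3].T@E[:3,3], E[:3,:3].T@d
def atz(c,u,v,z):
    o,d=ray(c,u,v); return o+d*(z-o[2])/d[2]
E
python3 - <<'E'
from h import *
for n in ("scene","top"):
    c=snap(n,n+'0'); print(c.keys(),c['fx'],c['cx'],ray(c,256,192))
print(robot.state())
E
```

```text
dict_keys(['pixels', 'fx', 'fy', 'cx', 'cy', 'extrinsics']) 362.73665894929945 253.56291135968604 (array([1209.46433185,  -72.74934913,  675.21384729]), array([-0.72697568, -0.02112985, -0.68639051]))
dict_keys(['pixels', 'fx', 'fy', 'cx', 'cy', 'extrinsics']) 430.19257633744894 257.3108908429456 (array([ 520.27666083, -105.35662556, 1027.76521851]), array([ 0.11225162,  0.01509724, -0.99358365]))
{'clock': 0.1, 'joint_positions': array([1.09542459e+00, 2.59103758e-01, 2.08243479e-02, 1.33366766e+00,
       1.62885003e-05, 1.41823248e+00]), 'joint_velocities': array([-0.0012685 , -0.00105719,  0.00123389,  0.00033307,  0.00167217,
        0.00020452]), 'effort': array([ 3.46239765e-03, -5.56693482e+01,  3.45070839e+01,  1.17089390e-02,
       -2.03632362e-04, -3.38788095e-05]), 'tcp_pos': array([174.33712746, 521.36386137, 219.23884048]), 'orientation': array([-5.04807045e-01, -3.10039371e+00,  1.71112343e-03]), 'wrist_force': array([ 0.0903599 , -0.11931965,  0.16978592]), 'ft_torque': array([ 0.02296219, -0.0048505 ,  0.02941551]), 'grip_force': 0.0, 'opening': 0.9995992969699541}
```

View pics/scene0.png

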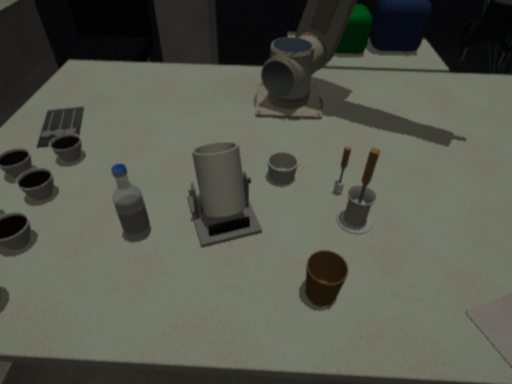

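View pics/top0.png

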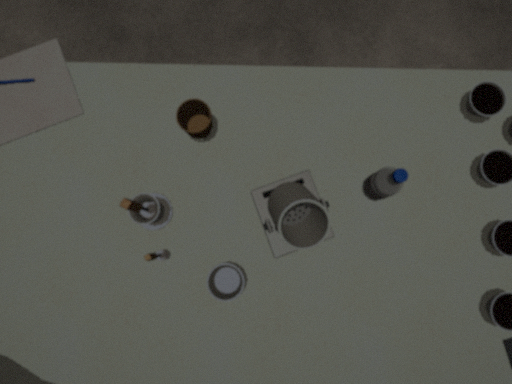

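The scene shows the crock in its stand at about (220,185), its mouth leaning to the robot. The holder is at (357,210) with the long brush leaning in it (handle top at (374,152)), and a small decoy brush is at (343,170). In the top view the holder is at (150,210), the handle at (127,204), the crock mouth at (303,222) and the stand plate runs from (251,190) to (333,237).

```bash
python3 - <<'E'
from h import *
a=cv2.imread('pics/top0.png')[160:265,110:350]; b=cv2.imread('pics/scene0.png')[135:245,180:400]
f=lambda i,s:cv2.convertScaleAbs(cv2.resize(i,None,fx=s,fy=s,interpolation=cv2.INTER_CUBIC),alpha=1.7)
A=f(a,2.8);B=f(b,2.7)
o=np.zeros((A.shape[0]+B.shape[0],max(A.shape[1],B.shape[1]),3),np.uint8);o[:A.shape[0],:A.shape[1]]=A;o[A.shape[0]:,:B.shape[1]]=B
cv2.imwrite('pics/z1.png',o);print(o.shape,A.shape)
E
```

```text
(591, 672, 3) (294, 672, 3)
```

View pics/z1.png

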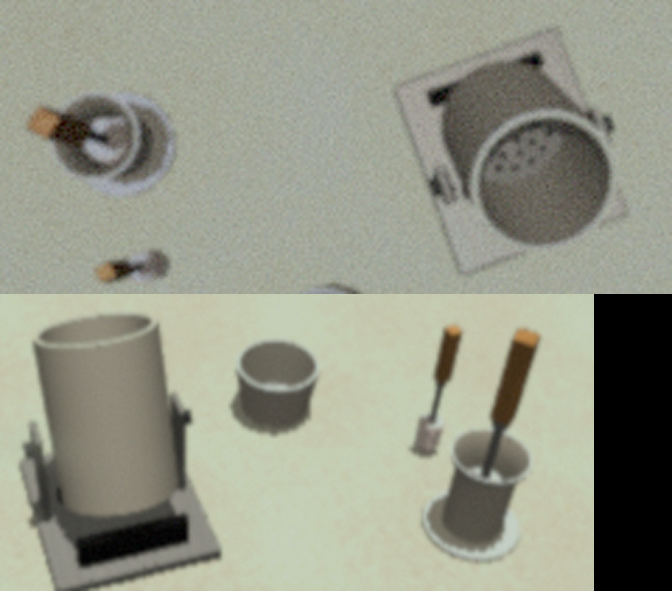

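The zoom gives the stand plate corners, the mouth ellipse, the holder mouth and foot circles and the handle top in both views.

```bash
cat >> h.py <<'E'
def tri(o1,d1,o2,d2):
    A=np.stack([d1,-d2],1);t=np.linalg.lstsq(A,o2-o1,rcond=None)[0];a=o1+t[0]*d1;b=o2+t[1]*d2
    return (a+b)/2,np.linalg.norm(a-b)
E
python3 - <<'E'
from h import *
np.set_printoptions(precision=1,suppress=True)
T=dict(np.load('pics/top0.npz'));S=dict(np.load('pics/scene0.npz'))
t=lambda x,y:(110+x/2.8,160+y/2.8); s=lambda x,y:(180+x/2.7,135+(y-294)/2.7)
print('holder mouth top',atz(T,*t(98,137),92),'foot',atz(T,*t(124,143),6))
print('holder mouth scene',atz(S,*s(491,457),92),'foot',atz(S,*s(471,525),6))
print('mouth tri',tri(*ray(T,*t(542,177)),*ray(S,*s(98,331))))
C=[atz(T,*t(*p),12) for p in ((397,90),(560,27),(628,213),(465,272))];C=np.array(C);print(C,C.mean(0))
print('lean dir',(C[2]+C[3]-C[0]-C[1])/2,np.linalg.norm(C[1]-C[0]))
print('plate front corners scene',atz(S,*s(62,590),12),atz(S,*s(220,553),12))
print('handle top',tri(*ray(T,*t(43,121)),*ray(S,*s(526,337))))
print('collar',tri(*ray(T,*t(88,134)),*ray(S,*s(497,424))))
for n,p,q,h in(('small',(107,271),(453,329),0),):print(n,tri(*ray(T,*t(*p)),*ray(S,*s(*q))))
E
```

```text
holder mouth top [583.  150.3  92. ] foot [584.2 151.4   6. ]
holder mouth scene [587.3 156.3  92. ] foot [588.4 156.3   6. ]
mouth tri (array([ 556.1, -185. ,  186.5]), np.float64(3.6374596122783798))
[[ 634.5  -79.9   12. ]
 [ 691.8 -217.5   12. ]
 [ 535.5 -276.    12. ]
 [ 483.2 -140.6   12. ]] [ 586.3 -178.5   12. ]
lean dir [-153.8  -59.6    0. ] 149.07464243380696
plate front corners scene [ 691.2 -207.    12. ] [641.6 -73.9  12. ]
handle top (array([584.6, 155. , 218.6]), np.float64(2.744309787593519))
collar (array([583.1, 151.7, 126. ]), np.float64(5.755331764918739))
small (array([482.6, 125. , 149.5]), np.float64(4.408434114514546))
```

The brush stands upright at about (585,153), so I'll move above it and look with the wrist camera.

```bash
cat >> h.py <<'E'
def rel(p,Rt=None,s=None):
    s=s or robot.state(); R0=R.from_rotvec(s['orientation'])
    out=R0.inv().apply(np.array(p)-s['tcp_pos'])
    rv=(R0.inv()*Rt).as_rotvec(degrees=True) if Rt is not None else np.zeros(3)
    print('shift',out.round(1),'turn',rv.round(2)); return out,rv
def down(yaw): # tool z down, tool y at angle yaw (deg) from world x
    a=np.radians(yaw); y=np.array([np.cos(a),np.sin(a),0]); z=np.array([0,0,-1.]); return R.from_matrix(np.stack([np.cross(y,z),y,z],1))
E
python3 - <<'E'
from h import *
s=robot.state(); print(R.from_rotvec(s['orientation']).as_matrix().round(2))
rel([585,153,310])
E
```

```text
[[-0.95  0.32 -0.  ]
 [ 0.32  0.95 -0.  ]
 [ 0.   -0.   -1.  ]]
shift [-506.3 -219.2  -90.6] turn [0. 0. 0.]
```

```bash
python3 -m crank '[[[0,0,-90],[0,0,0],-1],[[-60,-26,-90],[0,0,0],-1],[[-506,-219,-91],[0,0,0],-1],[[-506,-219,-91],[0,0,0],-1],[[-506,-219,-91],[0,0,0],-1],[[-506,-219,-91],[0,0,0],-1],[[-506,-219,-91],[0,0,0],-1],[[-506,-219,-91],[0,0,0],-1],[[-506,-219,-91],[0,0,0],-1],[[-506,-219,-91],[0,0,0],-1],[[-506,-219,-91],[0,0,0],-1],[[-506,-219,-91],[0,0,0],-1],[[-506,-219,-91],[0,0,0],-1],[[-506,-219,-91],[0,0,0],-1],[[-506,-219,-91],[0,0,0],-1]]'
python3 - <<'E'
from h import *
c=snap('wrist','w1'); s=robot.state(); print(s['clock'],s['tcp_pos'],s['wrist_force'])
print(ray(c,256,192),proj(c,[585,153,221]))
cv2.imwrite('pics/w1z.png',cv2.convertScaleAbs(cv2.imread('pics/w1.png'),alpha=1.6))
E
```

```text
clock: 1.98
tcp_pos: [584.4, 154.0, 311.2]
orientation: [0.503, 3.1, 0.0]
wrist_force: [-0.2, -0.2, -0.1]
opening: 1.002
grip_force: 0.0
2.025 [584.51187639 153.91181954 311.0902362 ] [-0.54069022  0.25742215  0.02877703]
(array([510.66405821, 178.77736016, 464.2788154 ]), array([ 0.29351731, -0.0995665 , -0.95079539])) [255.34693878 191.25860959]
```

View pics/w1z.png

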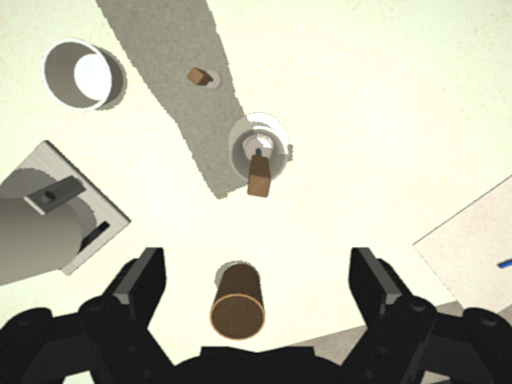

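The wrist view shows the handle top at about (259,186), near the predicted (255,191), nearly aligned with the jaws. I'll zoom in for the yaw.

```bash
python3 - <<'E'
from h import *
i=cv2.imread('pics/w1.png')[135:210,215:305]
cv2.imwrite('pics/w1c.png',cv2.convertScaleAbs(cv2.resize(i,None,fx=7,fy=7,interpolation=cv2.INTER_CUBIC),alpha=1.6))
E
```

```text
(no output)
```

View pics/w1c.png

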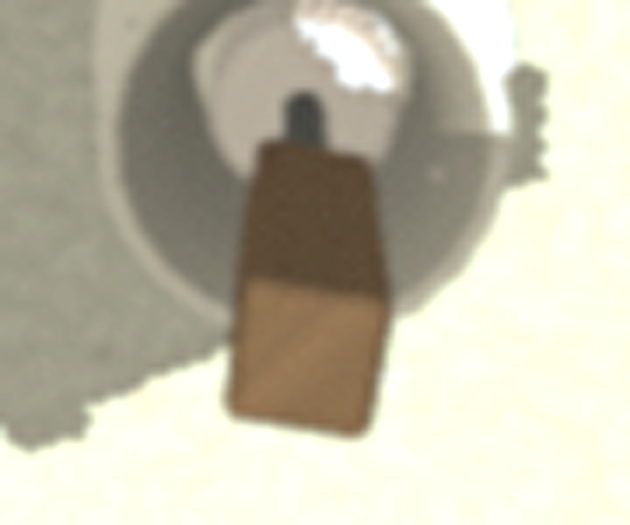

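```bash
python3 - <<'E'
from h import *
c=dict(np.load('pics/w1.npz'))
P=np.array([atz(c,214.5+x/7,134.5+y/7,221) for x,y in((247,280),(390,300),(368,433),(233,413))])
print(P.round(1),P.mean(0)); e=P[1]-P[0]+P[2]-P[3]; f=P[2]-P[1]+P[3]-P[0]
ang=[np.degrees(np.arctan2(v[1],v[0])) for v in (e,f)]
print(ang,np.linalg.norm(e)/2,np.linalg.norm(f)/2)
s=robot.state();y=R.from_rotvec(s['orientation']).as_matrix()[:,1];print('tool y',np.degrees(np.arctan2(y[1],y[0])))
# collar end of handle (z=136): lower edge corners
Q=np.array([atz(c,214.5+x/7,134.5+y/7,136) for x,y in((260,143),(372,158))]);print(Q.round(1))
yaw=ang[0]
for k in (yaw,yaw+180): rel([*P.mean(0)[:2],250],down(k))
E
```

```text
[[570.3 153.3 221. ]
 [577.7 168.  221. ]
 [592.2 160.7 221. ]
 [584.9 146.6 221. ]] [581.25613714 157.11372852 221.        ]
[np.float64(62.99929860608075), np.float64(-25.712307327337204)] 16.162165976685415 16.106987865671776
tool y 71.55435156741295
[[571.6 153.1 136. ]
 [579.1 168.4 136. ]]
shift [ 4.1  2.  61.1] turn [0.01 0.02 8.56]
shift [ 4.1  2.  61.1] turn [-3.0000e-02  2.0000e-02 -1.7144e+02]
```

```bash
python3 -m crank '[[[4,2,30],[0,0,8],-1],[[4,2,60],[0,0,8],-1],[[4,2,90],[0,0,8],-1],[[4,2,115],[0,0,8],-1],[[4,2,138],[0,0,8],-1],[[4,2,138],[0,0,8],-1],[[4,2,138],[0,0,8],-1]]'
python3 -m crank '[[[0,0,0],[0,0,0],1],[[0,0,0],[0,0,0],1],[[0,0,0],[0,0,0],1],[[0,0,0],[0,0,0],1],[[0,0,0],[0,0,0],1],[[0,0,0],[0,0,0],1],[[0,0,0],[0,0,0],1],[[0,0,0],[0,0,0],1]]'
python3 - <<'E'
from h import *
c=snap('wrist','w2');s=robot.state();print(s['wrist_force'],s['tcp_pos'],R.from_rotvec(s['orientation']).as_matrix().round(2),s['joint_positions'].round(2))
E
```

```text
clock: 2.9
tcp_pos: [582.0, 156.7, 173.8]
orientation: [0.719, 3.057, 0.001]
wrist_force: [0.4, -0.1, -0.3]
opening: 1.004
grip_force: 0.0
clock: 3.9
tcp_pos: [581.7, 156.6, 172.8]
orientation: [-0.72, -3.058, 0.0]
wrist_force: [-0.2, -0.7, -0.0]
opening: 0.204
grip_force: 61.0
[-0.35179426  0.25701648 -0.50536315] [581.70970028 156.54116736 172.80459482] [[-0.89  0.45  0.  ]
 [ 0.45  0.89 -0.  ]
 [-0.   -0.   -1.  ]] [ 0.12  0.36  0.06  1.26 -0.    0.59]
```

```bash
python3 -m crank '[[[0,0,-30],[0,0,0],1],[[0,0,-70],[0,0,0],1],[[0,0,-120],[0,0,0],1],[[0,0,-170],[0,0,0],1],[[0,0,-210],[0,0,0],1],[[0,0,-210],[0,0,0],1],[[0,0,-210],[0,0,0],1]]'
cat >> h.py <<'E'
M=np.array([556,-185,186.5]); L=np.array([-153.8,-59.6,0]);L/=np.linalg.norm(L)
A=L*np.sin(.4)+np.array([0,0,np.cos(.4)]); N=np.array([L[1],-L[0],0])
RC=R.from_matrix(np.stack([np.cross(N,-A),N,-A],1))
E
python3 - <<'E'
from h import *
s=robot.state();print(s['tcp_pos'],s['wrist_force'],A,N)
rel(M+217*A,RC)
E
```

```text
clock: 4.82
tcp_pos: [581.7, 156.5, 381.6]
orientation: [-0.72, -3.057, 0.001]
wrist_force: [0.7, -0.6, -1.3]
opening: 0.201
grip_force: 61.0
[581.73702876 156.545853   381.63738448] [ 0.70429025 -0.55240973 -1.29524824] [-0.36310782 -0.14071018  0.92106099] [-0.36133425  0.93243636  0.        ]
shift [ -72.4 -379.6   -4.5] turn [ -9.55 -21.65 -47.02]
```

```bash
python3 -m crank '[[[-12,-60,-1],[0,0,0],1],[[-24,-115,-1],[-2,-4,-8],1],[[-36,-170,-2],[-4,-8,-16],1],[[-48,-225,-3],[-6,-12,-24],1],[[-58,-280,-4],[-7.5,-16,-33],1],[[-66,-335,-4],[-8.5,-19,-41],1],[[-72,-379,-4],[-9.5,-21.6,-47],1],[[-72,-379,-4],[-9.5,-21.6,-47],1],[[-72,-379,-4],[-9.5,-21.6,-47],1],[[-72,-379,-4],[-9.5,-21.6,-47],1]]'
python3 - <<'E'
from h import *
s=robot.state();print(s['joint_positions'].round(2),s['wrist_force'])
rel(M+217*A,RC)
w=snap('wrist','w3');c=snap('scene','s3')
t=s['tcp_pos'];z=R.from_rotvec(s['orientation']).as_matrix()[:,2]
for q in (0,57,215): print(q,proj(w,t+z*(167-q)),proj(c,t+z*(167-q)))
print('mouth',proj(w,M),proj(c,M))
a=cv2.convertScaleAbs(cv2.imread('pics/w3.png'),alpha=1.6);b=cv2.convertScaleAbs(cv2.imread('pics/s3.png')[90:260,150:300],alpha=1.6)
b=cv2.resize(b,None,fx=2.2,fy=2.2)[:384,:288]
o=np.zeros((384,800,3),np.uint8);o[:,:512]=a;o[:b.shape[0],512:512+b.shape[1]]=b;cv2.imwrite('pics/z3.png',o)
E
```

```text
clock: 6.08
tcp_pos: [477.4, -213.4, 386.5]
orientation: [-0.505, 2.7, 0.103]
wrist_force: [-0.1, -0.1, -0.8]
opening: 0.201
grip_force: 60.9
[-0.8   0.05  0.12  1.48  0.37 -1.14] [-0.07100467 -0.13357236 -0.81729006]
shift [ 0.9 -1.9 -0.2] turn [ 0.02 -0.01  0.01]
0 [256.18930188 167.6757544 ] [213.11204808 126.57038197]
57 [256.15422834 183.21952325] [209.09946744 100.17960386]
215 [255.89613352 297.60108684] [196.7784306   19.14403631]
mouth [254.52275803 157.07845201] [215.50077346 148.59644103]
```

View pics/z3.png

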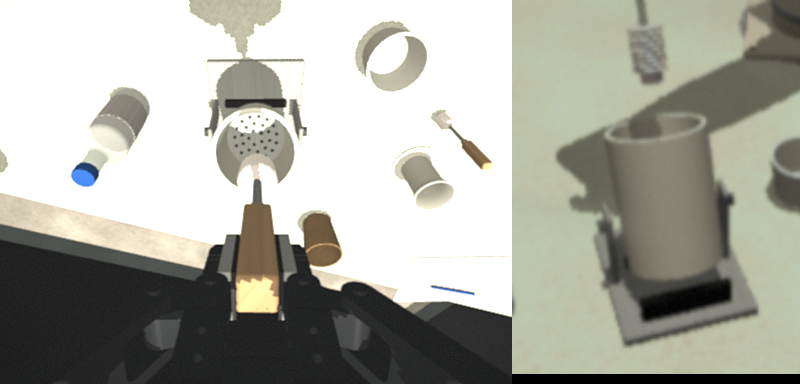

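The wrist view shows the rim ellipse centred near (257,148) against the predicted (254.5,157), while the scene view matches. I'll overlay the predicted rim on all views to refine it.

```bash
cat > ov.py <<'E'
from h import *
from scipy.optimize import least_squares
# rim ring edge pixel sets from each view (outer rim r=53): extreme points
T=dict(np.load('pics/top0.npz'));S=dict(np.load('pics/s3.npz'));W=dict(np.load('pics/w3.npz'))
def ell(c,m,r=53):
    e1=N;e2=np.cross(A,N);return np.array([proj(c,m+r*(np.cos(t)*e1+np.sin(t)*e2)) for t in np.linspace(0,2*np.pi,120)])
def ext(c,m):
    p=ell(c,m);return np.array([p[:,0].min(),p[:,0].max(),p[:,1].min(),p[:,1].max()])
E
python3 - <<'E'
from ov import *
print('top',ext(T,M),[110+472/2.8,110+612/2.8,160+110/2.8,160+244/2.8])
print('scene',ext(S,M),[150+(606-512)/2.2,150+(708-512)/2.2,90+114/2.2,90+143/2.2])
print('wrist',ext(W,M))
r=[]
for c,f,k,box in((T,'top0',5,(255,335,170,250)),(W,'w3',3,(200,315,90,200))):
    x0,x1,y0,y1=box; i=cv2.convertScaleAbs(cv2.resize(cv2.imread(f'pics/{f}.png')[y0:y1,x0:x1],None,fx=k,fy=k,interpolation=cv2.INTER_CUBIC),alpha=1.3)
    for rr,col in((53,(0,0,255)),(46.5,(0,255,0))):
        cv2.polylines(i,[((ell(c,M,rr)-[x0,y0]+.5)*k).astype(np.int32)],True,col,1)
    r.append(i)
h=max(i.shape[0] for i in r);cv2.imwrite('pics/ov.png',np.hstack([np.vstack([i,np.zeros((h-i.shape[0],i.shape[1],3),np.uint8)]) for i in r]))
E
```

```text
top [275.78012503 329.09101104 197.19506497 248.69925395] [278.57142857142856, 328.57142857142856, 199.28571428571428, 247.14285714285717]
scene [191.88639011 238.95624564 142.39760206 155.51437278] [192.72727272727272, 239.09090909090907, 141.8181818181818, 155.0]
wrist [209.9440607  299.07338964 111.30994372 199.10774864]
```

View pics/ov.png

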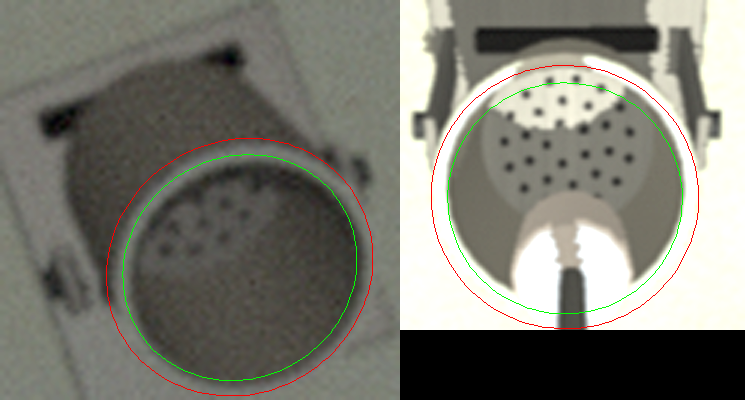

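The overlay suggests the mouth is about 4 mm further toward −x, well inside the slack. I'll enter the crock along its axis.

```bash
sed -i 's/M=np.array(\[556,-185,186.5\])/M=np.array([552,-186,186])/' h.py; python3 - <<'E'
from h import *
rel(M+217*A,RC);rel(M+(167-95)*A,RC); w=dict(np.load('pics/w3.npz')); print(w['fx'],np.linalg.norm(ray(w,0,0)[0]-M), -(ray(w,0,0)[0]-M)@ray(w,w['cx'],w['cy'])[1])
E
```

```text
shift [ 5.2 -1.5 -1.2] turn [0.01 0.01 0.09]
shift [  5.2  -1.5 143.8] turn [0.01 0.01 0.09]
315.86004348262856 376.0135863787256 373.6685948000348
```

```bash
python3 -m crank '[[[5,-1.5,0],[0,0,0],1],[[5,-1.5,20],[0,0,0],1],[[5,-1.5,40],[0,0,0],1],[[5,-1.5,60],[0,0,0],1],[[5,-1.5,80],[0,0,0],1],[[5,-1.5,100],[0,0,0],1],[[5,-1.5,120],[0,0,0],1],[[5,-1.5,144],[0,0,0],1],[[5,-1.5,144],[0,0,0],1],[[5,-1.5,144],[0,0,0],1]]'
cat > f.py <<'E'
from h import *
f=[]
for k in range(3):
    robot.capture('top');s=robot.state();f.append(R.from_rotvec(s['orientation']).inv().apply(s['wrist_force']))
print('tool force',np.mean(f,0).round(2),np.std(f,0).round(2)); rel(M+167*A,RC,s)
E
python3 f.py
```

```text
clock: 7.42
tcp_pos: [525.7, -197.6, 253.0]
orientation: [-0.505, 2.699, 0.101]
wrist_force: [0.5, -0.3, -0.8]
opening: 0.203
grip_force: 60.9
tool force [ 0.26 -0.39  0.6 ] [0.22 0.55 0.64]
shift [ -0.4   1.5 -93.9] turn [-0.12  0.05  0.  ]
```

```bash
python3 -m crank '[[[0,0,3],[0,0,0],1],[[0,0,6],[0,0,0],1],[[0,0,8],[0,0,0],1],[[0,0,8],[0,0,0],1]]' | grep wrist; python3 f.py; python3 -m crank '[[[0,0,2],[0,0,0],1],[[0,0,4],[0,0,0],1],[[0,0,4],[0,0,0],1]]'|grep wrist;python3 f.py
```

```text
wrist_force: [0.2, 0.9, -1.8]
tool force [0.18 0.21 0.84] [0.38 0.05 0.13]
shift [  -0.7    1.3 -102.8] turn [-0.04  0.01 -0.01]
wrist_force: [0.6, -0.4, -1.1]
tool force [0.39 0.47 1.38] [0.19 0.59 0.55]
shift [  -0.7    1.3 -106.8] turn [-0.04  0.01 -0.01]
```

```bash
sed -i 's/range(3)/range(6)/' f.py; python3 -m crank '[[[0,0,2],[0,0,0],1],[[0,0,3],[0,0,0],1],[[0,0,3],[0,0,0],1]]'|grep wrist;python3 f.py
```

```text
wrist_force: [-0.3, 0.7, -1.7]
tool force [ 0.55 -0.3   0.94] [0.3  0.66 0.62]
shift [  -0.7    1.3 -109.8] turn [-0.05  0.01 -0.01]
```

```bash
python3 -m crank '[[[0,0,2],[0,0,0],1],[[0,0,3],[0,0,0],1],[[0,0,3],[0,0,0],1]]'|grep wrist;python3 f.py; python3 -m crank '[[[0,0,2],[0,0,0],1],[[0,0,3],[0,0,0],1],[[0,0,3],[0,0,0],1]]'|grep wrist;python3 f.py
```

```text
wrist_force: [0.1, 0.0, -0.7]
tool force [ 0.68 -0.03  1.33] [0.21 0.44 0.57]
shift [  -0.7    1.3 -112.8] turn [-0.05  0.01 -0.02]
wrist_force: [0.2, 0.3, -1.3]
tool force [0.31 0.24 0.62] [0.35 0.47 0.62]
shift [  -0.7    1.3 -115.8] turn [-0.04  0.01 -0.01]
```

```bash
python3 -m crank '[[[0,0,2],[0,0,0],1],[[0,0,3],[0,0,0],1],[[0,0,3],[0,0,0],1]]'|grep wrist;python3 f.py; python3 -m crank '[[[0,0,1],[0,0,0],1],[[0,0,2],[0,0,0],1],[[0,0,2],[0,0,0],1]]'|grep wrist;python3 f.py
```

```text
wrist_force: [0.3, 0.2, -0.5]
tool force [ 0.25 -0.17  1.16] [0.41 0.61 0.42]
shift [  -0.7    1.3 -118.8] turn [-0.05  0.01 -0.02]
wrist_force: [0.5, 0.1, -1.2]
tool force [0.37 0.37 0.83] [0.38 0.29 0.37]
shift [  -0.7    1.3 -120.8] turn [-0.04  0.01 -0.02]
```

```bash
python3 -m crank '[[[0,0,2],[0,0,0],1],[[0,0,3],[0,0,0],1],[[0,0,3],[0,0,0],1]]'|grep wrist;python3 f.py; python3 -m crank '[[[0,0,1],[0,0,0],1],[[0,0,2],[0,0,0],1],[[0,0,2],[0,0,0],1]]'|grep wrist;python3 f.py
```

```text
wrist_force: [-0.2, -0.5, -1.5]
tool force [0.31 0.35 1.33] [0.47 0.31 0.57]
shift [  -0.7    1.3 -123.8] turn [-0.05  0.01 -0.02]
wrist_force: [-0.3, -0.3, -0.5]
tool force [0.24 0.28 1.11] [0.41 0.31 0.63]
shift [  -0.7    1.3 -125.8] turn [-0.05  0.01 -0.02]
```

```bash
python3 -m crank '[[[0,0,2],[0,0,0],1],[[0,0,3],[0,0,0],1],[[0,0,3],[0,0,0],1]]'|grep wrist;python3 f.py; python3 -m crank '[[[0,0,1],[0,0,0],1],[[0,0,2],[0,0,0],1],[[0,0,2],[0,0,0],1]]'|grep wrist;python3 f.py
```

```text
wrist_force: [-0.1, -0.3, -0.3]
tool force [ 0.29  0.07 -0.92] [0.36 0.48 0.69]
shift [  -0.7    1.3 -128.8] turn [-0.05  0.01 -0.02]
wrist_force: [-1.5, -0.8, 1.2]
tool force [ 0.54 -0.38 -1.85] [0.46 0.3  0.8 ]
shift [  -0.7    1.3 -130.8] turn [-0.05  0.01 -0.02]
```

Contact is at about 125 mm depth, so the tuft is now pressed in about 6 mm (3 N). Next I'll move sideways to the wall.

```bash
python3 -m crank '[[[0,0,-3],[0,0,0],1],[[0,8,-4],[0,0,0],1],[[0,16,-4],[0,0,0],1],[[0,24,-4],[0,0,0],1],[[0,30,-4],[0,0,0],1],[[0,35,-4],[0,0,0],1],[[0,35,-4],[0,0,0],1]]'|grep wrist;python3 f.py; python3 -m crank '[[[0,2,0],[0,0,0],1],[[0,4,0],[0,0,0],1],[[0,4,0],[0,0,0],1]]'|grep wrist;python3 f.py
```

```text
wrist_force: [0.5, -2.7, 0.8]
tool force [ 0.67 -2.96 -1.02] [0.27 0.44 0.47]
shift [  -0.7  -33.5 -126.9] turn [-0.05  0.01 -0.03]
wrist_force: [0.4, -4.6, 2.9]
tool force [ 0.62 -4.74 -3.21] [0.54 0.44 0.65]
shift [  -0.6  -37.5 -126.6] turn [-0.1   0.02 -0.01]
```

```bash
python3 -m crank '[[[0,0,-8],[0,0,0],1],[[0,0,-16],[0,0,0],1],[[0,0,-24],[0,0,0],1],[[0,0,-32],[0,0,0],1],[[0,0,-40],[0,0,0],1],[[0,0,-48],[0,0,0],1]]'|grep wrist;python3 f.py; python3 -m crank '[[[0,0,-8],[0,0,0],1],[[0,0,-16],[0,0,0],1],[[0,0,-24],[0,0,0],1],[[0,0,-32],[0,0,0],1],[[0,0,-40],[0,0,0],1],[[0,0,-48],[0,0,0],1]]'|grep wrist;python3 f.py
python3 - <<'E'
from h import *
w=snap('wrist','w4');c=snap('scene','s4')
a=cv2.convertScaleAbs(cv2.imread('pics/w4.png'),alpha=1.6);b=cv2.convertScaleAbs(cv2.imread('pics/s4.png')[110:205,160:256],alpha=1.6)
b=cv2.resize(b,None,fx=3,fy=3)
o=np.zeros((384,800,3),np.uint8);o[:,:512]=a;o[:b.shape[0],512:]=b;cv2.imwrite('pics/z4.png',o)
E
```

```text
wrist_force: [3.0, -4.1, -4.2]
tool force [ 0.34 -4.51 -1.92] [0.39 0.38 0.65]
shift [ -0.6 -37.5 -78.6] turn [-0.09  0.03 -0.01]
wrist_force: [1.0, -1.9, -2.1]
tool force [ 0.3  -2.88 -1.44] [0.32 0.33 0.76]
shift [ -0.7 -37.7 -30.8] turn [-0.05  0.02 -0.01]
```

View pics/z4.png

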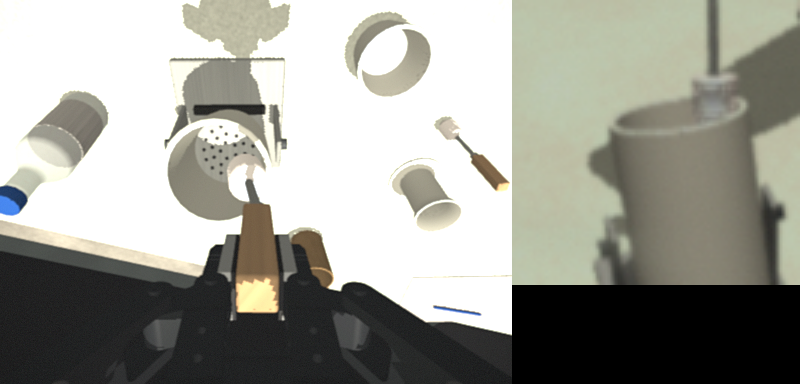

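The head is pressed on the +y rim with about 2.9 N, and its upper part is visibly above the rim. I'll draw 4 mm more to be sure, then return to centre and start the second stroke.

```bash
python3 -m crank '[[[0,0,-2],[0,0,0],1],[[0,0,-4],[0,0,0],1],[[0,0,-4],[0,0,0],1]]'|grep wrist;python3 f.py; python3 -m crank '[[[0,-10,0],[0,0,0],1],[[0,-20,0],[0,0,0],1],[[0,-30,0],[0,0,0],1],[[0,-37,0],[0,0,0],1],[[0,-37,10],[0,0,0],1],[[0,-37,22],[0,0,0],1],[[0,-37,34],[0,0,0],1],[[0,-37,46],[0,0,0],1],[[0,-37,58],[0,0,0],1],[[0,-37,70],[0,0,0],1],[[0,-37,82],[0,0,0],1],[[0,-37,90],[0,0,0],1],[[0,-37,94],[0,0,0],1],[[0,-37,94],[0,0,0],1]]'|grep wrist;python3 f.py
```

```text
wrist_force: [-0.1, -2.2, -1.2]
tool force [ 0.35 -2.33  0.89] [0.26 0.51 0.44]
shift [ -0.7 -37.7 -26.8] turn [-0.04  0.01 -0.02]
wrist_force: [0.4, 0.5, -2.2]
tool force [-0.01  0.2   0.84] [0.54 0.24 0.68]
shift [  -0.7   -0.6 -120.5] turn [-0.07  0.03 -0.01]
```

```bash
python3 -m crank '[[[0,0,3],[0,0,0],1],[[0,0,6],[0,0,0],1],[[0,0,8],[0,0,0],1],[[0,0,8],[0,0,0],1]]'|grep wrist;python3 f.py; python3 -m crank '[[[0,0,1],[0,0,0],1],[[0,0,2],[0,0,0],1],[[0,0,2],[0,0,0],1]]'|grep wrist;python3 f.py
```

```text
wrist_force: [-0.3, -0.2, -0.0]
tool force [ 0.7   0.07 -0.83] [0.65 0.5  0.32]
shift [  -0.7   -0.7 -128.7] turn [-0.05  0.02 -0.02]
wrist_force: [-1.0, -0.5, 0.5]
tool force [ 0.53  0.34 -1.79] [0.61 0.21 0.45]
shift [  -0.7   -0.7 -130.8] turn [-0.05  0.01 -0.02]
```

```bash
python3 -m crank '[[[0,0,-3],[0,0,0],1],[[0,8,-4],[0,0,0],1],[[0,16,-4],[0,0,0],1],[[0,24,-4],[0,0,0],1],[[0,30,-4],[0,0,0],1],[[0,34,-4],[0,0,0],1],[[0,37,-4],[0,0,0],1],[[0,37,-4],[0,0,0],1]]'|grep wrist;python3 f.py; python3 -m crank '[[[0,0,-8],[0,0,0],1],[[0,0,-16],[0,0,0],1],[[0,0,-24],[0,0,0],1],[[0,0,-32],[0,0,0],1],[[0,0,-40],[0,0,0],1],[[0,0,-48],[0,0,0],1],[[0,0,-56],[0,0,0],1],[[0,0,-64],[0,0,0],1],[[0,0,-72],[0,0,0],1],[[0,0,-80],[0,0,0],1],[[0,0,-88],[0,0,0],1],[[0,0,-95],[0,0,0],1],[[0,0,-100],[0,0,0],1],[[0,0,-100],[0,0,0],1]]'|grep -E 'wrist|clock';python3 f.py
```

```text
wrist_force: [1.8, -5.1, 2.7]
tool force [ 0.28 -5.17 -2.81] [0.41 0.46 0.72]
shift [  -0.7  -37.4 -126.7] turn [-0.07  0.02 -0.02]
clock: 26.12
wrist_force: [0.3, -3.9, 0.0]
tool force [ 0.55 -2.56 -0.96] [0.44 0.28 0.26]
shift [ -0.7 -37.7 -26.9] turn [-0.04  0.01 -0.01]
```

Both strokes are done. Now I'll centre, withdraw and return to the holder.

```bash
python3 -m crank '[[[0,-15,0],[0,0,0],1],[[0,-30,0],[0,0,0],1],[[0,-37,-10],[0,0,0],1],[[0,-37,-40],[0,0,0],1],[[0,-37,-78],[0,0,0],1],[[0,-37,-78],[0,0,0],1],[[0,-37,-78],[0,0,0],1]]'|grep -E 'wrist|clock|tcp'; python3 - <<'E'
from h import *
rel([581.7,156.6,385],down(63.2))
E
```

```text
clock: 27.3
tcp_pos: [471.8, -216.5, 386.2]
wrist_force: [0.9, 0.2, -1.8]
shift [-217.8  308.4   93.4] turn [ 9.58 21.56 47.26]
```

```bash
python3 -m crank '[[[-33,46,14],[0,0,0],1],[[-65,92,28],[2,4,8],1],[[-98,138,42],[3.5,8,16],1],[[-130,184,56],[5,12,25],1],[[-163,231,70],[7,16,34],1],[[-196,277,84],[9,20,43],1],[[-218,308,93],[9.6,21.6,47.3],1],[[-218,308,93],[9.6,21.6,47.3],1],[[-218,308,93],[9.6,21.6,47.3],1],[[-218,308,93],[9.6,21.6,47.3],1]]'|grep -E 'wrist|clock|tcp'; python3 - <<'E'
from h import *
rel([581.7,156.6,385],down(63.2))
s=robot.state();c=snap('scene','s5');w=snap('wrist','w5');z=R.from_rotvec(s['orientation']).as_matrix()[:,2]
for q in (0,57,215):print(q,proj(c,s['tcp_pos']+z*(167-q)),proj(w,s['tcp_pos']+z*(167-q)))
H=[584,155,92];print(proj(c,H),proj(w,H))
a=cv2.convertScaleAbs(cv2.resize(cv2.imread('pics/s5.png')[40:250,310:410],None,fx=2.6,fy=2.6),alpha=1.6);b=cv2.convertScaleAbs(cv2.imread('pics/w5.png'),alpha=1.5)
o=np.zeros((546,512+260,3),np.uint8);o[:384,:512]=b;o[:,512:]=a;cv2.imwrite('pics/z5.png',o)
E
```

```text
clock: 28.55
tcp_pos: [581.3, 155.5, 386.3]
wrist_force: [-0.7, -0.5, -1.7]
shift [0.1 1.2 1.3] turn [-0.02  0.04 -0.03]
0 [374.08248349 149.82799949] [256.65572983 167.6787433 ]
57 [380.94650322 126.81211212] [256.68052144 183.17221783]
215 [404.49891302  47.83803681] [256.86282496 297.10251805]
[361.07205331 194.3808895 ] [257.25292809 148.31434893]
```

View pics/z5.png

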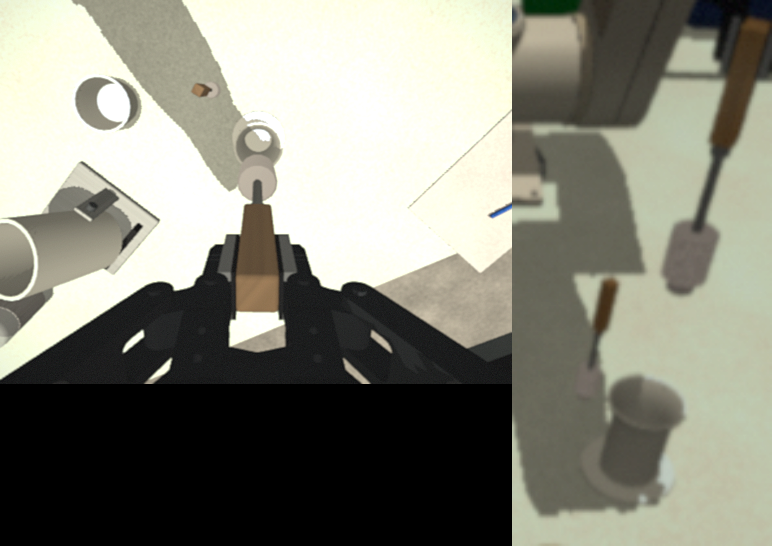

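The brush hangs straight above the holder, mouth at about (257,143) in the wrist view. I'll lower it to its original place.

```bash
python3 -m crank '[[[0,1.2,30],[0,0,0],1],[[0,1.2,70],[0,0,0],1],[[0,1.2,100],[0,0,0],1],[[0,1.2,125],[0,0,0],1],[[0,1.2,145],[0,0,0],1],[[0,1.2,165],[0,0,0],1],[[0,1.2,165],[0,0,0],1]]'|grep -E 'wrist|clock|tcp';python3 f.py|head -1; python3 -m crank '[[[0,0,10],[0,0,0],1],[[0,0,20],[0,0,0],1],[[0,0,30],[0,0,0],1],[[0,0,40],[0,0,0],1],[[0,0,46],[0,0,0],1],[[0,0,46],[0,0,0],1]]'|grep -E 'wrist|clock|tcp';python3 f.py|head -1
```

```text
clock: 29.52
tcp_pos: [581.4, 156.4, 220.4]
wrist_force: [-0.6, 0.1, -0.9]
tool force [-0.31  0.03  1.09] [0.39 0.4  0.55]
clock: 30.58
tcp_pos: [582.1, 157.5, 174.3]
wrist_force: [0.1, 0.6, -0.0]
tool force [0.02 0.4  0.97] [0.44 0.55 0.44]
```

```bash
python3 -m crank '[[[0,0,1.5],[0,0,0],1],[[0,0,1.5],[0,0,0],1],[[0,0,1.5],[0,0,0.0],0.5],[[0,0,1.5],[0,0,0],0.3],[[0,0,1.5],[0,0,0],0],[[0,0,1.5],[0,0,0],-0.5],[[0,0,1.5],[0,0,0],-1],[[0,0,1.5],[0,0,0],-1],[[0,0,1.5],[0,0,0],-1],[[0,0,1.5],[0,0,0],-1]]'
python3 -m crank '[[[0,0,-10],[0,0,0],-1],[[0,0,-30],[0,0,0],-1],[[0,0,-60],[0,0,0],-1],[[0,0,-100],[0,0,0],-1],[[0,0,-140],[0,0,0],-1],[[0,0,-140],[0,0,0],-1],[[0,0,-140],[0,0,0],-1],[[0,0,-140],[0,0,0],-1],[[0,0,-140],[0,0,0],-1]]'
python3 - <<'E'
from h import *
snap('wrist','w6');snap('scene','s6')
a=cv2.convertScaleAbs(cv2.resize(cv2.imread('pics/s6.png')[100:250,180:410],None,fx=2,fy=2),alpha=1.6)
b=cv2.convertScaleAbs(cv2.imread('pics/w6.png')[:260,:330],alpha=1.5)
o=np.zeros((300,790,3),np.uint8);o[:260,:330]=b;o[:,330:790]=a;cv2.imwrite('pics/z6.png',o)
E
```

```text
clock: 32.12
tcp_pos: [582.2, 157.4, 173.2]
orientation: [-0.728, -3.056, 0.001]
wrist_force: [1.1, -0.2, -0.0]
opening: 1.001
grip_force: 0.0
clock: 33.25
tcp_pos: [582.0, 157.5, 312.5]
orientation: [-0.728, -3.055, 0.002]
wrist_force: [-0.6, 1.1, 0.0]
opening: 0.997
grip_force: 0.0
```

View pics/z6.png

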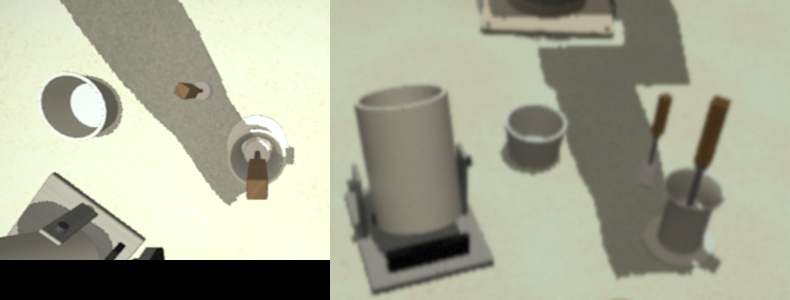

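The brush stands upright in its holder (handle top at (257,188) in the wrist view, as at the start), the gripper is clear of it, and the bowl has not moved.

```bash
python3 -c "
from rig import robot
print(robot.close_job())"
```

```text
the job is handed in; nothing more can be done
None
```

The crock got two full strokes, each with the end tuft pressed in about 6 mm (3 N) on the strainer, then drawn up against the wall past the rim; the brush is back upright in its holder and released, the bowl, paper cup and bottle were not touched, and the job was handed in at about 33 s.

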